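# Reverse the row of sample pots

## Task

Move the four capped sample pots from the aluminium plate into the black microscope tray, one to a compartment, in reverse order: the pot that starts at the end of its row nearest the robot goes into the compartment farthest from the robot, the next one into the next compartment, and so on, so that the pot that starts farthest away ends nearest. Leave every pot standing upright on its compartment's floor, and never let one tip over.

Things in the scene. Friction and masses are not known exactly. Their poses are not given: they have to be found in the camera images.
- source_rack: Bare aluminium plate, 270 (x) x 72 (y) x 8 mm, fixed on the bench, where the pots start. Origin: centre of its underside. x runs along the row, away from the robot. Four places in a row at x = -99, -33, +33, +99 mm, y = 0, each with one coloured collar. It stands left or right, yaw up to 0.4 rad from world x.
- target_rack: Black tray, 270 (x) x 72 (y) x 22 mm, fixed, empty: a row of four square compartments, grey floors, 60 x 60 mm inside, centres at x = -99, -33, +33, +99 mm, y = 0; floor 6 mm and wall tops 22 mm above the underside; walls and dividers 6 mm thick. Origin: centre of its underside on the bench. x runs along the row, away from the robot. On the other side from the plate; yaw up to 0.4 rad.
- red_pot: Loose upright sample pot with a red screw cap (fixed to it): white body 34 mm in diameter and 52 mm high, cap 36 mm in diameter and 18 mm high, 70 mm in all, about 50 g. Origin: centre of its underside; z points up. Starts standing in the red collar; its yaw means nothing. Grip it across the cap from above.
- yellow_pot: Loose upright sample pot with a yellow screw cap (fixed to it): white body 34 mm in diameter and 52 mm high, cap 36 mm in diameter and 18 mm high, 70 mm in all, about 50 g. Origin: centre of its underside; z points up. Starts standing in the yellow collar; its yaw means nothing. Grip it across the cap from above.
- green_pot: Loose upright sample pot with a green screw cap (fixed to it): white body 34 mm in diameter and 52 mm high, cap 36 mm in diameter and 18 mm high, 70 mm in all, about 50 g. Origin: centre of its underside; z points up. Starts standing in the green collar; its yaw means nothing. Grip it across the cap from above.
- blue_pot: Loose upright sample pot with a blue screw cap (fixed to it): white body 34 mm in diameter and 52 mm high, cap 36 mm in diameter and 18 mm high, 70 mm in all, about 50 g. Origin: centre of its underside; z points up. Starts standing in the blue collar; its yaw means nothing. Grip it across the cap from above.
- red_collar: Red round collar on the source rack, fixed, 56 mm outside and 44 mm inside diameter, 16 mm high, with a floor 4 mm thick. Origin: centre of its underside, on the plate (8 mm above the bench). It marks the place where the red pot started; which place that is changes at every start.
- yellow_collar: Yellow round collar on the source rack, fixed, 56 mm outside and 44 mm inside diameter, 16 mm high, with a floor 4 mm thick. Origin: centre of its underside, on the plate (8 mm above the bench). It marks the place where the yellow pot started; which place that is changes at every start.
- green_collar: Green round collar on the source rack, fixed, 56 mm outside and 44 mm inside diameter, 16 mm high, with a floor 4 mm thick. Origin: centre of its underside, on the plate (8 mm above the bench). It marks the place where the green pot started; which place that is changes at every start.
- blue_collar: Blue round collar on the source rack, fixed, 56 mm outside and 44 mm inside diameter, 16 mm high, with a floor 4 mm thick. Origin: centre of its underside, on the plate (8 mm above the bench). It marks the place where the blue pot started; which place that is changes at every start.

How it is judged:
By the outcome, as a careful person would: the job done as asked, in the order asked, and still so for the second after the job is handed in, with the robot touching nothing.
It also fails if it takes over 112 s, if anything falls off the work surface, if the arm or the gripper's body presses on something with over 40 N, if the wrist force passes 120 N, or if a joint passes its speed limit or range.

## Robot

A 6-joint arm with a two-finger parallel gripper is mounted at the origin on the work surface. World frame = base frame: x ahead of the robot, y to its left, z up, the work surface at z = 0. Lengths are in m, angles in rad, forces in N, time in s.
With the tool pointing down it reaches from about 0.35 to 0.975 m from the base axis. Payload 4.9 kg.
Tool frame: the origin (TCP) lies on the centre line of the jaws, within the pads' length; the fingertips stand 14 mm ahead of it and the grasp point (between the pads) lies 5 mm behind it (manip.nose_length is the distance from the TCP to the fingertips, in m); z points along the fingers, y is the line along which they close (so a half turn about z gives the same grasp; the last joint's range is limited). The gripper opens to 85 mm and grips with 20 to 120 N. Pads are 22 mm wide; open, the fingers measure 114 mm over their backs; the gripper's body (76 mm by 85 mm) begins 54 mm behind the grasp point. The pads swing forward as they close: fully open they stand 13 mm farther back than shut.
Start: joints at [1.05, 0.053, 1.613, -0, 1.476, -0.119], TCP at [0.244, 0.575, 0.245] pointing down, gripper open.
Joint ranges: [-3.01, 3.01], [-1.01, 2.22], [0.06, 2.58], [-1.02, 4.17], [0.09, 2.62], [-3.14, 3.14]. Speed limits (rad/s): [2.57, 2.57, 3.14, 3.14, 3.14, 3.14].

## Interface

Orientations are given as a unit quaternion [w, x, y, z].
In Python, from plant import manip, imaging gives the robot as it stands.
- The arm moves only by the tool play_rows, never from a script. Its argument "commands" is a list of rows, each a list of 6 numbers: the shift along the tool's x, y, z in mm, then the turn, a rotation vector about the tool's x, y, z in degrees. A call has 1 to 5 rows; each row shifts and turns the commanded pose from where the row before left it, along the tool's axes as they then stand; what a row does not reach is not made up. A row lasts 1/12 s, in which the tool goes at most 41.7 mm and 7.16 degrees, less where a joint would pass 70% of its speed; a pose out of reach is approached as far as the arm can. A call is refused whole if a number of a shift passes 41.7 or a number of a turn 7.16, either way. A call with a gripper value outside its range is refused whole. "hand" is the finger opening in mm, from 0 to 85.4, set as the call begins (left out, the last holds). The fingers move at their own pace and stop on an object; the grip force is fixed at half the most. Time passes only in rows, so rows that do not move let the fingers close. It gives the time, the measured TCP pose, the force, the opening and the grip force at its end, in the units of the state.
- manip.state(): the state, without advancing time (a new reading comes with each control period).
- imaging.grab_frame(name): name is "scene" or "top"; returns a dict with "image" (420x560x3 uint8, red, green, blue), "fx", "fy", "cx", "cy" (pixels), "R" (3x3) and "t" (3): a world point X has camera coordinates R X + t. Camera axes: x right, y down, z forward; pixel columns grow to the right and rows downward; lengths in m; the calibration is good to about 2 mm. A picture is of the moment at which its call begins. There is no depth.
- manip.job_done(): hands the job in; it is judged then, once.
The state is a dict: "time": time; "joint_pos": joint angles; "joint_vel": joint speeds; "joint_efforts": joint torques, N m; "tool_pos": TCP position; "tool_rot": TCP orientation; "contact_force": force on the tool from outside, world axes, zero at the start; "ft_torque": the same for the moment, N m; "gripper_width": opening from 0.0 (shut) to 1.0 (fully open); "grasp_force": force on a finger pad.
Only numpy, scipy, OpenCV 4.12 (cv2) and the standard library are available. Lean on these libraries where they do the work, as an engineer would, in place of code of your own. Each camera call takes 0.05 s, during which the arm holds its last target. There are 200 camera calls.

## Working session

There is one attempt and no reset: what is moved stays moved. The work goes in short steps, Python scripts to look and compute and a tool call to move; the robot and the scene stay as the last step left them, time stands still between calls to the robot, and variables do not carry over. Pictures are saved under pics/ and viewed, at most 14 in all, crops included, and the job is handed in when it is done.

Besides the shell and the picture viewer there is one more tool, called after "Emit:" as a command line: name --pt "numbers of a row" for each row, then --argument value for the rest. play_rows: Moves the arm, as the interface text tells. Its arguments: {"type":"object","properties":{"commands":{"type":"array","items":{"type":"array","items":{"type":"number"}}},"hand":{"type":"number"}},"required":["commands"]}

```bash
mkdir -p pics
cat > h.py <<'E'
from plant import manip, imaging
import numpy as np, cv2
def grab(n,f=None):
    d=imaging.grab_frame(n)
    if f: cv2.imwrite('pics/'+f,d['image'][:,:,::-1])
    return d
def back(d,u,v,z):
    R=np.array(d['R']);t=np.array(d['t'])
    ray=R.T@np.array([(u-d['cx'])/d['fx'],(v-d['cy'])/d['fy'],1]);c=-R.T@t
    return c+ray*(z-c[2])/ray[2]
def proj(d,X):
    p=np.array(d['R'])@X+np.array(d['t']);return d['fx']*p[0]/p[2]+d['cx'],d['fy']*p[1]/p[2]+d['cy']
E
python3 - <<'E'
from h import *
d=grab('top','t0.png');e=grab('scene','s0.png')
for q in (d,e):print(q['fx'],-np.array(q['R']).T@q['t'],np.round(q['R'],2).tolist())
print(manip.state())
E
```

```text
390.88794575158846 [ 0.41178309 -0.03661666  0.68228597] [[-0.02, -1.0, -0.02], [-0.98, 0.02, -0.18], [0.18, 0.02, -0.98]]
521.2375589569349 [0.89112608 0.21760972 0.78078135] [[-0.56, 0.83, -0.01], [0.72, 0.48, -0.5], [-0.41, -0.29, -0.87]]
{'time': 0.1, 'joint_pos': array([ 1.05000636e+00,  5.32853849e-02,  1.61412314e+00,  8.12183098e-06,
        1.47598107e+00, -1.19004967e-01]), 'joint_vel': array([ 3.28944891e-04, -1.31139375e-03, -2.95384951e-03,  1.51633490e-03,
        7.93788732e-05,  1.45734576e-04]), 'joint_efforts': array([ 2.21476403e-04, -3.94910109e+01, -3.71362638e+01, -9.41567669e-05,
        3.94547664e-03,  2.56882379e-05]), 'tool_pos': array([0.24415433, 0.57477465, 0.24420935]), 'tool_rot': array([-2.86378357e-04,  1.99544262e-01,  9.79888402e-01, -8.51617133e-04]), 'contact_force': array([-0.47477724, -0.13504198,  0.67969936]), 'ft_torque': array([ 0.0108893 ,  0.03141904, -0.01682897]), 'grasp_force': 0.0, 'gripper_width': 0.9973470124102598}
```

View pics/t0.png

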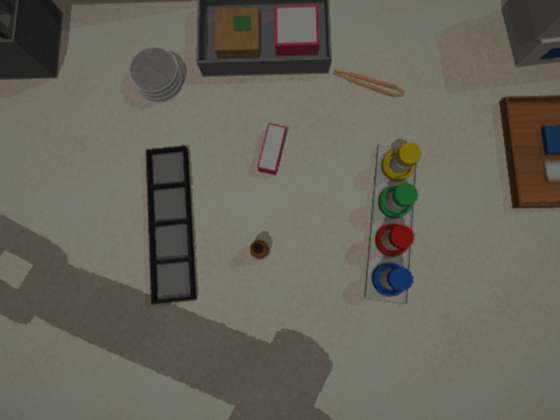

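View pics/s0.png

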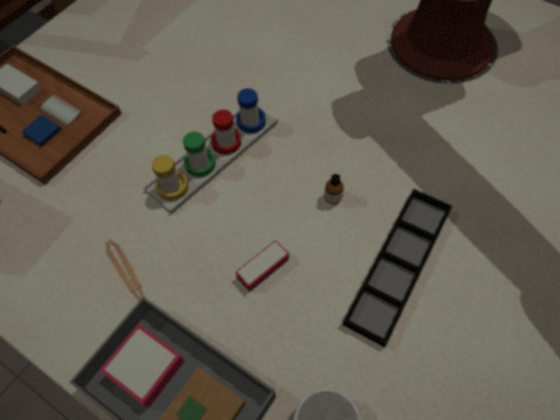

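The top view shows the plate on the right with blue nearest at (400,278), then red (400,238), green (404,194) and yellow (409,153). The empty tray is on the left, with corners at about (147,150), (187,147), (195,298) and (152,301). So blue goes farthest and yellow nearest.

```bash
cat >> h.py <<'E'
from scipy.optimize import minimize
HUE={'red':(174,6),'yellow':(20,34),'green':(50,85),'blue':(100,125)}
def cmask(d,c):
    h=cv2.cvtColor(d['image'],cv2.COLOR_RGB2HSV);a,b=HUE[c];H=h[...,0]
    m=((H>=a)|(H<=b)) if a>b else ((H>=a)&(H<=b))
    return (m&(h[...,1]>130)&(h[...,2]>50)).astype(np.uint8)
def disk(d,x,y,r,zs):
    a=np.linspace(0,2*np.pi,40);P=[proj(d,np.array([x+r*np.cos(t),y+r*np.sin(t),z])) for z in zs for t in a]
    return cv2.convexHull(np.float32(P))
def capfit(d,comp,zb,guess):
    # hull centroid of the seen cap against the hull centroid predicted for a pot with its base at zb
    M=cv2.moments(comp.astype(np.uint8),True);c=np.array([M['m10'],M['m01']])/M['m00']
    def f(p):
        h=disk(d,p[0],p[1],.018,(zb+.052,zb+.07));m=cv2.moments(h);return np.hypot(*(np.array([m['m10'],m['m01']])/m['m00']-c))
    r=minimize(f,guess,method='Nelder-Mead',options=dict(xatol=1e-5));h=disk(d,*r.x,.018,(zb+.052,zb+.07))
    return r.x,M['m00'],cv2.contourArea(h)
E
python3 - <<'E'
from h import *
e=grab('scene');d=grab('top')
G={'blue':(248,103),'red':(223,125),'green':(195,147),'yellow':(164,170)}
for c,(u,v) in G.items():
    m=cmask(e,c);n,L,S,C=cv2.connectedComponentsWithStats(m)
    l=L[v,u];print(c,[ (S[i,4],C[i].round(1).tolist()) for i in range(1,n) if S[i,4]>40], end=' ')
    if l: print(*capfit(e,L==l,.012,back(e,u,v,.07)[:2]))
# tray: dark mask in both
for q,box in ((d,(135,135,210,315)),(e,(330,180,460,350))):
    g=q['image'].max(2);m=np.zeros_like(g);x0,y0,x1,y1=box
    m[y0:y1,x0:x1]=(g[y0:y1,x0:x1]<45)
    n,L,S,C=cv2.connectedComponentsWithStats(m);l=1+S[1:,4].argmax()
    cs,_=cv2.findContours((L==l).astype(np.uint8),cv2.RETR_CCOMP,cv2.CHAIN_APPROX_NONE)
    print([len(k) for k in cs])
    b=cv2.boxPoints(cv2.minAreaRect(max(cs,key=len)));print(b.round(1).tolist())
    cs2,_=cv2.findContours((L!=l).astype(np.uint8),cv2.RETR_CCOMP,2)
    for k in cs2:
        M=cv2.moments(k)
        if 200<M['m00']<3000: p=M['m10']/M['m00'],M['m01']/M['m00'];print(M['m00'],np.round(p,1),back(q,*p,.006).round(4),back(q,*p,.014).round(4))
E
```

```text
blue [(np.int32(210), [246.9, 96.1]), (np.int32(87), [257.7, 121.8]), (np.int32(488), [40.1, 128.8])] [ 0.40109874 -0.20961537] 210.0 376.5008095605881
red [(np.int32(192), [402.5, 24.2]), (np.int32(274), [222.2, 118.0]), (np.int32(232), [226.1, 142.5]), (np.int32(73), [276.0, 265.2]), (np.int32(68), [250.0, 281.3]), (np.int32(421), [137.0, 365.0]), (np.int32(69), [169.3, 368.6])] [ 0.46590858 -0.21561181] 274.0 397.6119405842619
green [(np.int32(249), [193.3, 140.7]), (np.int32(121), [203.5, 164.9])] [ 0.5325771  -0.22615999] 249.0 422.13473393244203
yellow [(np.int32(369), [163.0, 165.9]), (np.int32(323), [174.5, 188.6])] [ 0.6010053  -0.23472749] 369.0 451.3621939017903
[386, 132, 126, 122, 117]
[[145.8000030517578, 147.1999969482422], [190.39999389648438, 145.6999969482422], [195.6999969482422, 301.70001220703125], [151.0, 303.20001220703125]]
1050.0 [172.9 279.8] [0.4062 0.161  0.006 ] [0.4062 0.1587 0.014 ]
987.0 [171.1 241.3] [0.4719 0.1663 0.006 ] [0.4712 0.1639 0.014 ]
915.0 [169.4 203.9] [0.5382 0.1716 0.006 ] [0.5367 0.1692 0.014 ]
847.5 [167.7 167.8] [0.6044 0.177  0.006 ] [0.6021 0.1745 0.014 ]
[353, 123, 116, 110, 106]
[[341.0, 325.0], [410.79998779296875, 185.39999389648438], [453.6000061035156, 206.8000030517578], [383.79998779296875, 346.3999938964844]]
1170.5 [373.3 314.8] [0.6045 0.1749 0.006 ] [0.6075 0.1753 0.014 ]
1024.0 [390.9 279.5] [0.5382 0.1694 0.006 ] [0.5418 0.1699 0.014 ]
896.0 [407.5 246.6] [0.4717 0.1642 0.006 ] [0.4761 0.1648 0.014 ]
785.0 [423.  215.8] [0.4053 0.1589 0.006 ] [0.4103 0.1595 0.014 ]
```

Emit:
play_rows --pt "-40 -20 0 0 0 -5.8" --pt "-40 -20 0 0 0 -5.8" --pt "0 -30 0 0 0 -5.8" --pt "0 -30 0 0 0 -5.6" --hand 85

```text
time: 0.53
tool_pos: [0.2933, 0.4539, 0.2448]
tool_rot: [-0.0, -0.002, 1.0, -0.0]
contact_force: [0.1, -0.2, 0.3]
gripper_width: 0.994
grasp_force: 0.0
```

```bash
sed -i 's/\[...,1\]>130)&(h\[...,2\]>50)/[...,1]>100)\&(h[...,2]>20)/' h.py
python3 - <<'E'
from h import *
e=grab('scene','s1.png')
G={'blue':(247,96),'red':(222,118),'green':(193,140),'yellow':(163,166)}
D={'blue':(400,278),'red':(400,238),'green':(404,194),'yellow':(409,153)}
d=grab('top')
for c,(u,v) in G.items():
    L=cv2.connectedComponents(cmask(e,c))[1]; m=L==L[v,u]
    print(c,*capfit(e,m,.012,back(e,u,v,.07)[:2]),end=' ')
    # top view: whole coloured mask; fit cap by IoU of (cap U collar ring) restricted: right/upper edge extents
    k=cmask(d,c)
    k[:, :340]=0;k[:,440:]=0
    def f(p):
        a=np.zeros((1680,2240),np.uint8)
        fp=lambda h,val: cv2.fillPoly(a,[np.int32(h*4+2)],val)
        fp(disk(d,p[2],p[3],.028,(.008,.024)),1); fp(disk(d,p[2],p[3],.022,(.024,)),0)
        fp(disk(d,p[0],p[1],.017,(.012,.064)),0); fp(disk(d,p[0],p[1],.018,(.064,.082)),1)
        s=cv2.resize(a.astype(np.float32),(560,420),interpolation=cv2.INTER_AREA)
        return np.abs(s-k).sum()
    g=capfit(e,m,.012,back(e,u,v,.07)[:2])[0]
    s=np.array([[0,0,0,0]]+[[*np.eye(4)[i]*.008] for i in range(4)])+np.r_[g,g]
    r=minimize(f,s[0],method='Nelder-Mead',options=dict(initial_simplex=s,xatol=1e-4));print(r.x.round(4),r.fun,k.sum())
E
```

```text
blue [ 0.40464433 -0.20644319] 294.0 378.34506403142586 [ 0.4025 -0.2046  0.4019 -0.2062] 210.6875 856
red [ 0.46850627 -0.21285437] 358.0 399.1756041023182 [ 0.4667 -0.2119  0.468  -0.2146] 160.75 826
green [ 0.53455204 -0.2235972 ] 333.0 423.5365844601765 [ 0.5335 -0.2222  0.5339 -0.224 ] 176.3125 778
yellow [ 0.60091217 -0.23457185] 415.0 451.3491356095765 [ 0.5994 -0.2328  0.5995 -0.2332] 179.25 875
```

View pics/s1.png

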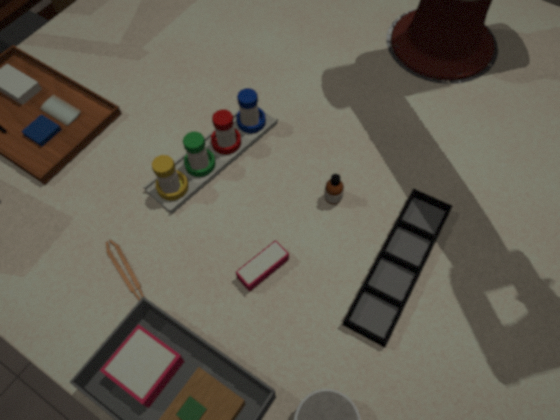

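Scene and top agree on the pots within 3 mm. In world metres: blue (.4035,-.2055), red (.4675,-.2125), green (.534,-.223), yellow (.600,-.2335).

Emit:
play_rows --pt "-22 -34 0 0 0 0" --pt "-22 -34 0 0 0 0" --pt "-22 -34 0 0 0 0" --pt "-22 -34 0 0 0 0" --pt "-22 -34 0 0 0 0"

```text
time: 1.05
tool_pos: [0.4033, 0.2843, 0.2456]
tool_rot: [0.0, 0.0, 1.0, 0.0]
contact_force: [0.5, 1.0, 0.0]
gripper_width: 0.997
grasp_force: 0.0
```

Emit:
play_rows --pt "0 -40 6 0 0 0" --pt "0 -40 6 0 0 0" --pt "0 -40 6 0 0 0" --pt "0 -40 6 0 0 0" --pt "0 -40 6 0 0 0"

```text
time: 1.47
tool_pos: [0.4025, 0.084, 0.2154]
tool_rot: [0.001, 0.0, 1.0, 0.0]
contact_force: [0.9, -0.5, -0.8]
gripper_width: 0.994
grasp_force: 0.0
```

Emit:
play_rows --pt "0 -40 6 0 0 0" --pt "0 -40 6 0 0 0" --pt "0 -40 6 0 0 0" --pt "0 -40 6 0 0 0" --pt "0 -40 6 0 0 0"

```text
time: 1.88
tool_pos: [0.4026, -0.1165, 0.1856]
tool_rot: [0.001, 0.001, 1.0, -0.0]
contact_force: [1.0, 0.2, -0.6]
gripper_width: 0.996
grasp_force: 0.0
```

Emit:
play_rows --pt "0 -40 0 0 0 0" --pt "0 -30 0 0 0 0" --pt "0 0 0 0 0 0" --pt "0 0 0 0 0 0"

```text
time: 2.22
tool_pos: [0.4026, -0.1858, 0.1854]
tool_rot: [-0.0, 0.002, 1.0, 0.0]
contact_force: [0.6, 0.7, -1.2]
gripper_width: 0.999
grasp_force: 0.0
```

Emit:
play_rows --pt "-1 -20 20 0 0 0" --pt "0 0 30 0 0 0" --pt "0 0 30 0 0 0" --pt "0 0 25 0 0 0" --pt "0 0 12 0 0 0"

```text
time: 2.63
tool_pos: [0.4019, -0.2017, 0.0646]
tool_rot: [-0.002, -0.001, 1.0, 0.002]
contact_force: [-0.9, 1.4, 0.1]
gripper_width: 0.996
grasp_force: 0.0
```

Emit:
play_rows --pt "0 0 0 0 0 0" --pt "0 0 0 0 0 0" --pt "0 0 0 0 0 0" --pt "0 0 0 0 0 0" --pt "0 0 0 0 0 0" --hand 30

```text
time: 3.05
tool_pos: [0.4048, -0.2053, 0.0704]
tool_rot: [0.002, 0.0, 1.0, -0.001]
contact_force: [0.3, -0.4, 5.3]
gripper_width: 0.402
grasp_force: 59.6
```

Emit:
play_rows --pt "0 0 0 0 0 0" --pt "0 0 0 0 0 0" --pt "0 0 0 0 0 0"

```text
time: 3.3
tool_pos: [0.4048, -0.2054, 0.0704]
tool_rot: [0.002, 0.0, 1.0, -0.001]
contact_force: [0.5, 1.5, 5.6]
gripper_width: 0.403
grasp_force: 59.8
```

```bash
python3 -c "
from h import *
grab('scene','s2.png')"
```

```text
(no output)
```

View pics/s2.png

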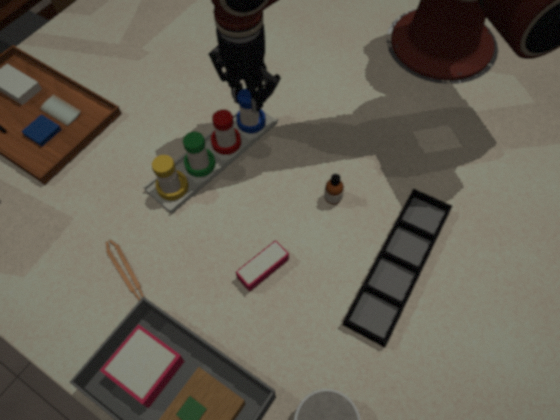

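The fingers are on the blue cap at about (250,97) and the pot is still upright. Next I lift it.

Emit:
play_rows --pt "0 0 -5 0 0 0" --pt "0 0 -15 0 0 0" --pt "0 0 -25 0 0 0" --pt "0 0 -30 0 0 0" --pt "0 0 -30 0 0 0"

```text
time: 3.77
tool_pos: [0.4026, -0.2042, 0.1739]
tool_rot: [-0.001, 0.0, 1.0, 0.0]
contact_force: [0.2, -0.7, -0.8]
gripper_width: 0.403
grasp_force: 59.7
```

Emit:
play_rows --pt "0 0 -10 0 0 0" --pt "0 0 0 0 0 0" --pt "0 0 0 0 0 0"

```text
time: 4.02
tool_pos: [0.4032, -0.2046, 0.183]
tool_rot: [0.0, 0.0, 1.0, -0.0]
contact_force: [-0.0, -0.4, -2.0]
gripper_width: 0.401
grasp_force: 59.7
```

```bash
python3 -c "
from h import *
a=grab('scene')['image'][0:180,130:350];cv2.imwrite('pics/s3.png',cv2.resize(a[:,:,::-1],None,fx=3,fy=3))"
```

```text
(no output)
```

View pics/s3.png

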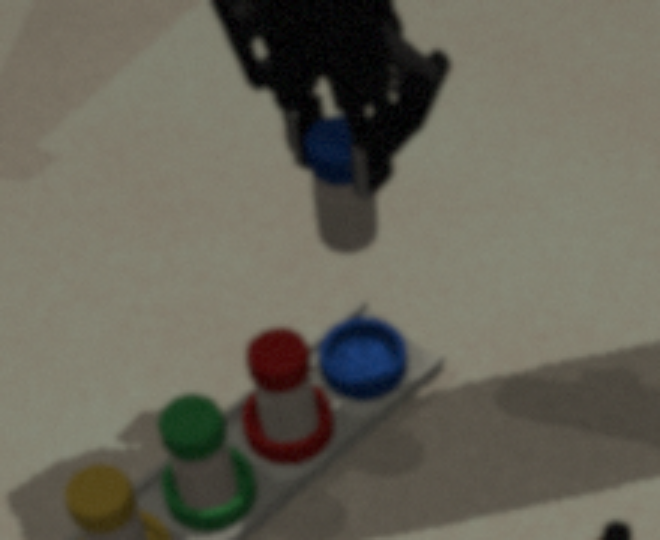

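The blue pot hangs upright from the fingers at about (345,190) in the crop, clear of its collar.

Emit:
play_rows --pt "-15 25 0 0 0 0" --pt "-20 36 0 0 0 0" --pt "-20 36 0 0 0 0" --pt "-20 36 0 0 0 0" --pt "-20 36 0 0 0 0"

```text
time: 4.48
tool_pos: [0.4975, -0.0336, 0.1803]
tool_rot: [-0.002, 0.0, 1.0, 0.0]
contact_force: [1.1, -0.6, -0.2]
gripper_width: 0.398
grasp_force: 59.8
```

Emit:
play_rows --pt "-20 36 0 0 0 0" --pt "-20 36 0 0 0 0" --pt "-20 36 0 0 0 0" --pt "-20 36 0 0 0 0" --pt "-20 36 0 0 0 0"

```text
time: 4.9
tool_pos: [0.5975, 0.1462, 0.1797]
tool_rot: [-0.003, -0.0, 1.0, -0.0]
contact_force: [0.6, -0.4, 0.5]
gripper_width: 0.402
grasp_force: 59.8
```

Emit:
play_rows --pt "-5 25 0 0 0 0" --pt "0 6 10 0 0 0" --pt "0 0 30 0 0 0" --pt "0 0 20 0 0 0" --pt "0 0 0 0 0 0"

```text
time: 5.32
tool_pos: [0.598, 0.1741, 0.1143]
tool_rot: [-0.007, 0.0, 1.0, -0.001]
contact_force: [-1.5, -0.9, -1.5]
gripper_width: 0.4
grasp_force: 59.8
```

```bash
python3 -c "
from h import *
a=grab('scene')['image'][170:350,270:490];cv2.imwrite('pics/s4.png',cv2.resize(a[:,:,::-1],None,fx=3,fy=3));print(manip.state()['tool_pos'])"
```

```text
[0.59958298 0.17419449 0.11727598]
```

View pics/s4.png

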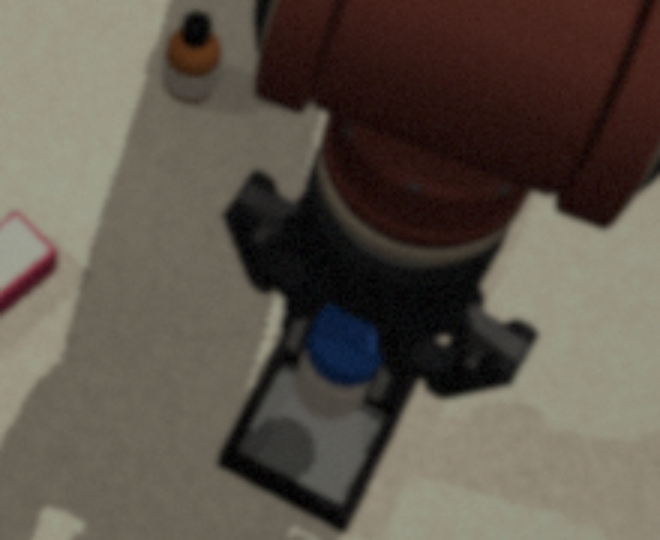

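The blue pot hangs over the far compartment. From here I lower it.

Emit:
play_rows --pt "-4 1 20 0 0 0" --pt "0 0 18 0 0 0" --pt "0 0 6 0 0 0" --pt "0 0 0 0 0 0" --pt "0 0 0 0 0 0"

```text
time: 5.78
tool_pos: [0.6076, 0.1759, 0.0799]
tool_rot: [0.0, 0.0, 1.0, -0.0]
contact_force: [0.5, 0.6, -0.8]
gripper_width: 0.4
grasp_force: 59.8
```

Emit:
play_rows --pt "0 0 3 0 0 0" --pt "0 0 2 0 0 0" --pt "0 0 0 0 0 0" --pt "0 0 0 0 0 0"

```text
time: 6.12
tool_pos: [0.6078, 0.1763, 0.0749]
tool_rot: [0.0, 0.0, 1.0, 0.0]
contact_force: [0.1, -1.0, -0.5]
gripper_width: 0.401
grasp_force: 59.8
```

Emit:
play_rows --pt "3 0 5 0 0 0" --pt "0 0 3 0 0 0" --pt "0 0 1 0 0 0" --pt "0 0 0 0 0 0" --pt "0 0 0 0 0 0"

```text
time: 6.53
tool_pos: [0.6044, 0.1763, 0.0651]
tool_rot: [-0.0, 0.0, 1.0, -0.0]
contact_force: [-0.1, -0.1, -0.1]
gripper_width: 0.402
grasp_force: 59.9
```

Emit:
play_rows --pt "0 0 1 0 0 0" --pt "0 0 0 0 0 0" --pt "0 0 0 0 0 0"

```text
time: 6.78
tool_pos: [0.6047, 0.1763, 0.0645]
tool_rot: [0.0, 0.0, 1.0, 0.0]
contact_force: [-0.3, -0.5, 0.1]
gripper_width: 0.404
grasp_force: 60.0
```

Emit:
play_rows --pt "0 0 1 0 0 0" --pt "0 0 0 0 0 0" --pt "0 0 0 0 0 0"

```text
time: 7.03
tool_pos: [0.6051, 0.1763, 0.0645]
tool_rot: [0.001, 0.0, 1.0, 0.0]
contact_force: [-1.9, -0.5, 4.9]
gripper_width: 0.398
grasp_force: 60.3
```

Emit:
play_rows --pt "0 0 0 0 0 0" --pt "0 0 0 0 0 0" --pt "0 0 0 0 0 0" --pt "0 0 0 0 0 0" --pt "0 0 0 0 0 0" --hand 85

```text
time: 7.45
tool_pos: [0.6043, 0.1762, 0.0629]
tool_rot: [-0.0, 0.0, 1.0, -0.0]
contact_force: [-0.1, 0.3, -0.5]
gripper_width: 0.993
grasp_force: 0.0
```

Emit:
play_rows --pt "0 0 -10 0 0 0" --pt "0 0 -25 0 0 0" --pt "0 0 -30 0 0 0" --pt "0 0 -35 0 0 0" --pt "0 0 -20 0 0 0"

```text
time: 7.87
tool_pos: [0.606, 0.1765, 0.1884]
tool_rot: [0.003, 0.0, 1.0, 0.0]
contact_force: [0.2, 0.3, 0.2]
gripper_width: 0.992
grasp_force: 0.0
```

Emit:
play_rows --pt "15 -25 0 0 0 0" --pt "15 -38 0 0 0 0" --pt "15 -38 0 0 0 0" --pt "15 -38 0 0 0 0" --pt "15 -38 0 0 0 0"

```text
time: 8.28
tool_pos: [0.5287, -0.002, 0.1843]
tool_rot: [0.001, -0.0, 1.0, -0.0]
contact_force: [1.2, -0.1, -0.8]
gripper_width: 0.993
grasp_force: 0.0
```

Emit:
play_rows --pt "15 -38 0 0 0 0" --pt "15 -38 0 0 0 0" --pt "15 -38 0 0 0 0" --pt "15 -38 0 0 0 0" --pt "0 -38 0 0 0 0"

```text
time: 8.7
tool_pos: [0.4673, -0.1921, 0.1841]
tool_rot: [0.0, 0.0, 1.0, -0.0]
contact_force: [1.0, 1.0, -0.5]
gripper_width: 0.996
grasp_force: 0.0
```

Emit:
play_rows --pt "0 -10 0 0 0 0" --pt "0 0 0 0 0 0" --pt "0 0 0 0 0 0"

```text
time: 8.95
tool_pos: [0.4694, -0.2007, 0.1837]
tool_rot: [0.0, 0.001, 1.0, 0.0]
contact_force: [-0.0, 0.9, 0.3]
gripper_width: 0.996
grasp_force: 0.0
```

```bash
python3 -c "
from h import *
print(manip.state()['tool_pos'])
e=grab('scene','s5.png');m=cmask(e,'blue');m[:,:280]=0
n,L,S,C=cv2.connectedComponentsWithStats(m);l=1+S[1:,4].argmax();print(S[l],C[l],*capfit(e,L==l,.006,[.6,.17]))"
```

```text
[ 0.4694402  -0.20066321  0.18372832]
[367 288  27  27 565] [379.09380531 300.72389381] [0.60431468 0.17473109] 565.0 593.4052009177394
```

View pics/s5.png

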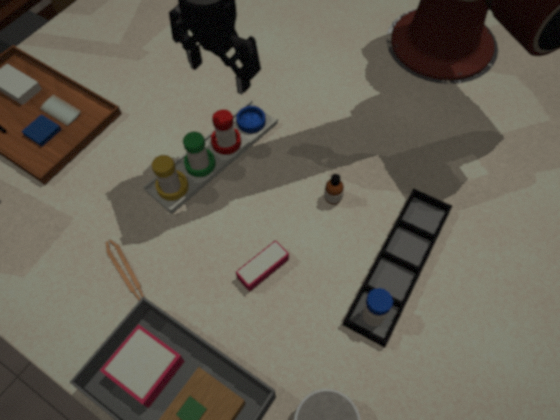

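Blue stands upright in the far compartment, with its cap at (379,301). The gripper is now near red, so I take red next.

Emit:
play_rows --pt "2 -12 20 0 0 0" --pt "0 0 30 0 0 0" --pt "0 0 30 0 0 0" --pt "0 0 25 0 0 0" --pt "0 0 11 0 0 0"

```text
time: 9.42
tool_pos: [0.4655, -0.2095, 0.0634]
tool_rot: [-0.003, -0.001, 1.0, 0.002]
contact_force: [-1.4, 0.7, -0.9]
gripper_width: 0.994
grasp_force: 0.0
```

Emit:
play_rows --pt "0 0 0 0 0 0" --pt "0 0 0 0 0 0"

```text
time: 9.58
tool_pos: [0.4678, -0.2117, 0.0676]
tool_rot: [-0.0, -0.001, 1.0, 0.0]
contact_force: [1.1, 0.9, -0.2]
gripper_width: 0.996
grasp_force: 0.0
```

Emit:
play_rows --pt "0 0 0 0 0 0" --pt "0 0 0 0 0 0" --pt "0 0 0 0 0 0" --pt "0 0 0 0 0 0" --pt "0 0 0 0 0 0" --hand 30

```text
time: 10.0
tool_pos: [0.4683, -0.2131, 0.0688]
tool_rot: [0.001, 0.0, 1.0, -0.0]
contact_force: [-1.4, 1.1, 5.4]
gripper_width: 0.402
grasp_force: 59.4
```

Emit:
play_rows --pt "0 0 -5 0 0 0" --pt "0 0 -15 0 0 0" --pt "0 0 -30 0 0 0" --pt "0 0 -35 0 0 0" --pt "0 0 -30 0 0 0"

```text
time: 10.42
tool_pos: [0.4671, -0.2126, 0.184]
tool_rot: [-0.0, 0.0, 1.0, -0.0]
contact_force: [1.6, -0.0, -0.2]
gripper_width: 0.4
grasp_force: 59.7
```

Emit:
play_rows --pt "0 0 0 0 0 0" --pt "0 0 0 0 0 0"

```text
time: 10.58
tool_pos: [0.4686, -0.2135, 0.1852]
tool_rot: [0.002, 0.0, 1.0, -0.001]
contact_force: [-0.3, -0.2, -1.3]
gripper_width: 0.406
grasp_force: 59.7
```

Emit:
play_rows --pt "-7 25 0 0 0 0" --pt "-7 38 0 0 0 0" --pt "-7 38 0 0 0 0" --pt "-7 38 0 0 0 0" --pt "-7 38 0 0 0 0"

```text
time: 11.0
tool_pos: [0.5012, -0.0339, 0.1802]
tool_rot: [-0.002, 0.001, 1.0, 0.0]
contact_force: [0.6, -0.1, -0.5]
gripper_width: 0.403
grasp_force: 59.9
```

Emit:
play_rows --pt "-7 38 0 0 0 0" --pt "-7 38 0 0 0 0" --pt "-7 38 0 0 0 0" --pt "-7 38 0 0 0 0" --pt "-7 38 0 0 0 0"

```text
time: 11.42
tool_pos: [0.5362, 0.156, 0.18]
tool_rot: [-0.002, 0.0, 1.0, -0.0]
contact_force: [0.6, 0.1, -0.4]
gripper_width: 0.399
grasp_force: 59.9
```

Emit:
play_rows --pt "0 16 0 0 0 0" --pt "0 0 20 0 0 0" --pt "0 0 30 0 0 0" --pt "0 0 20 0 0 0" --pt "0 0 0 0 0 0"

```text
time: 11.83
tool_pos: [0.5323, 0.1695, 0.1046]
tool_rot: [-0.007, -0.0, 1.0, -0.001]
contact_force: [-1.1, -0.4, -2.0]
gripper_width: 0.403
grasp_force: 59.9
```

Emit:
play_rows --pt "0 0 0 0 0 0" --pt "0 0 0 0 0 0"

```text
time: 12.0
tool_pos: [0.5377, 0.1702, 0.1126]
tool_rot: [-0.0, 0.0, 1.0, -0.0]
contact_force: [0.9, 0.1, -0.6]
gripper_width: 0.403
grasp_force: 59.9
```

Emit:
play_rows --pt "0 0 20 0 0 0" --pt "0 0 18 0 0 0" --pt "0 0 7 0 0 0" --pt "0 0 0 0 0 0" --pt "0 0 0 0 0 0"

```text
time: 12.42
tool_pos: [0.5382, 0.1703, 0.0684]
tool_rot: [0.001, 0.0, 1.0, 0.0]
contact_force: [0.1, 0.1, -1.9]
gripper_width: 0.401
grasp_force: 59.9
```

Emit:
play_rows --pt "0 0 2 0 0 0" --pt "0 0 0 0 0 0" --pt "0 0 0 0 0 0"

```text
time: 12.67
tool_pos: [0.5382, 0.1704, 0.0664]
tool_rot: [0.001, 0.0, 1.0, 0.0]
contact_force: [0.3, 0.2, 0.2]
gripper_width: 0.402
grasp_force: 59.9
```

Emit:
play_rows --pt "0 0 1 0 0 0" --pt "0 0 0 0 0 0" --pt "0 0 0 0 0 0"

```text
time: 12.92
tool_pos: [0.5375, 0.1703, 0.0644]
tool_rot: [0.0, 0.0, 1.0, -0.0]
contact_force: [0.3, -0.3, -0.3]
gripper_width: 0.398
grasp_force: 59.9
```

Emit:
play_rows --pt "0 0 1 0 0 0" --pt "0 0 0 0 0 0" --pt "0 0 0 0 0 0"

```text
time: 13.17
tool_pos: [0.5374, 0.1703, 0.0632]
tool_rot: [-0.0, 0.0, 1.0, -0.0]
contact_force: [-0.3, -0.4, -0.1]
gripper_width: 0.401
grasp_force: 59.9
```

Emit:
play_rows --pt "0 0 1.5 0 0 0" --pt "0 0 0 0 0 0" --pt "0 0 0 0 0 0"

```text
time: 13.42
tool_pos: [0.5381, 0.1704, 0.0629]
tool_rot: [0.0, 0.0, 1.0, -0.0]
contact_force: [-2.1, -0.8, 5.3]
gripper_width: 0.396
grasp_force: 60.6
```

Emit:
play_rows --pt "0 0 0 0 0 0" --pt "0 0 0 0 0 0" --pt "0 0 0 0 0 0" --pt "0 0 0 0 0 0" --pt "0 0 0 0 0 0" --hand 85

```text
time: 13.83
tool_pos: [0.5374, 0.1703, 0.0616]
tool_rot: [-0.0, 0.0, 1.0, -0.0]
contact_force: [0.3, 0.1, 0.1]
gripper_width: 0.995
grasp_force: 0.0
```

Emit:
play_rows --pt "0 0 -10 0 0 0" --pt "0 0 -25 0 0 0" --pt "0 0 -30 0 0 0" --pt "0 0 -35 0 0 0" --pt "0 0 -20 0 0 0"

```text
time: 14.25
tool_pos: [0.539, 0.1706, 0.1867]
tool_rot: [0.003, 0.0, 1.0, 0.0]
contact_force: [0.7, 0.4, 0.6]
gripper_width: 0.996
grasp_force: 0.0
```

Emit:
play_rows --pt "0 -25 0 0 0 0" --pt "0 -38 0 0 0 0" --pt "0 -38 0 0 0 0" --pt "0 -38 0 0 0 0" --pt "0 -38 0 0 0 0"

```text
time: 14.67
tool_pos: [0.5373, -0.0082, 0.1829]
tool_rot: [0.001, -0.0, 1.0, -0.0]
contact_force: [0.3, 0.0, -0.2]
gripper_width: 0.998
grasp_force: 0.0
```

Emit:
play_rows --pt "0 -38 0 0 0 0" --pt "0 -38 0 0 0 0" --pt "0 -38 0 0 0 0" --pt "0 -38 0 0 0 0" --pt "4 -38 0 0 0 0"

```text
time: 15.08
tool_pos: [0.5335, -0.1987, 0.1829]
tool_rot: [0.001, 0.0, 1.0, -0.0]
contact_force: [1.0, 0.1, -0.0]
gripper_width: 0.995
grasp_force: 0.0
```

Emit:
play_rows --pt "0 -26 0 0 0 0" --pt "0 0 0 0 0 0" --pt "0 0 0 0 0 0"

```text
time: 15.33
tool_pos: [0.5332, -0.2239, 0.1824]
tool_rot: [0.0, 0.002, 1.0, 0.0]
contact_force: [0.7, -0.4, 0.1]
gripper_width: 0.993
grasp_force: 0.0
```

```bash
python3 -c "
from h import *
print(manip.state()['tool_pos'])
e=grab('scene','s6.png');m=cmask(e,'red');m[:,:360]=0;m[:150]=0
n,L,S,C=cv2.connectedComponentsWithStats(m);l=1+S[1:,4].argmax();print(S[l],C[l],*capfit(e,L==l,.006,[.5,.17]))"
```

```text
[ 0.53323484 -0.22391337  0.18244862]
[386 251  27  27 561] [398.37076649 264.24955437] [0.53839548 0.17063277] 561.0 556.055952017894
```

View pics/s6.png

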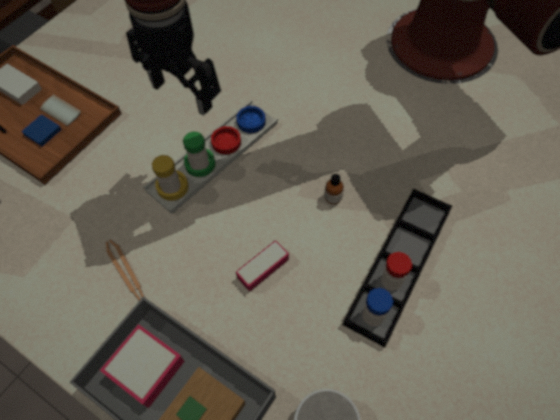

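Red, with its cap at (398,264), and blue both stand upright in their compartments. Green comes next, going down 114 mm from here.

Emit:
play_rows --pt "-1 1 20 0 0 0" --pt "0 0 30 0 0 0" --pt "0 0 30 0 0 0" --pt "0 0 25 0 0 0" --pt "0 0 10 0 0 0"

```text
time: 15.8
tool_pos: [0.5321, -0.2186, 0.0627]
tool_rot: [-0.003, -0.001, 1.0, 0.002]
contact_force: [-0.3, 1.1, -0.4]
gripper_width: 0.995
grasp_force: 0.0
```

Emit:
play_rows --pt "0 0 0 0 0 0" --pt "0 0 0 0 0 0"

```text
time: 15.97
tool_pos: [0.5348, -0.2209, 0.0674]
tool_rot: [0.0, -0.0, 1.0, 0.0]
contact_force: [0.2, 0.2, 1.2]
gripper_width: 0.994
grasp_force: 0.0
```

Emit:
play_rows --pt "0 0 0 0 0 0" --pt "0 0 0 0 0 0" --pt "0 0 0 0 0 0" --pt "0 0 0 0 0 0" --pt "0 0 0 0 0 0" --hand 30

```text
time: 16.38
tool_pos: [0.5352, -0.2223, 0.0684]
tool_rot: [0.001, 0.0, 1.0, -0.001]
contact_force: [-0.4, 1.1, 4.1]
gripper_width: 0.403
grasp_force: 59.5
```

Emit:
play_rows --pt "0 0 -5 0 0 0" --pt "0 0 -15 0 0 0" --pt "0 0 -30 0 0 0" --pt "0 0 -35 0 0 0" --pt "0 0 -30 0 0 0"

```text
time: 16.8
tool_pos: [0.534, -0.2215, 0.1832]
tool_rot: [-0.0, 0.0, 1.0, 0.0]
contact_force: [0.1, -1.4, 0.0]
gripper_width: 0.4
grasp_force: 59.8
```

Emit:
play_rows --pt "0 0 0 0 0 0" --pt "0 0 0 0 0 0"

```text
time: 16.97
tool_pos: [0.5356, -0.2224, 0.1848]
tool_rot: [0.002, 0.0, 1.0, -0.001]
contact_force: [0.0, -0.8, -1.8]
gripper_width: 0.404
grasp_force: 59.8
```

Emit:
play_rows --pt "0 25 0 0 0 0" --pt "7 38 0 0 0 0" --pt "7 38 0 0 0 0" --pt "7 38 0 0 0 0" --pt "7 38 0 0 0 0"

```text
time: 17.38
tool_pos: [0.5045, -0.043, 0.1794]
tool_rot: [-0.002, 0.001, 1.0, 0.001]
contact_force: [0.7, -0.3, -1.2]
gripper_width: 0.401
grasp_force: 59.9
```

Emit:
play_rows --pt "7 38 0 0 0 0" --pt "7 38 0 0 0 0" --pt "7 38 0 0 0 0" --pt "7 38 0 0 0 0" --pt "7 38 0 0 0 0"

```text
time: 17.8
tool_pos: [0.4695, 0.1468, 0.1797]
tool_rot: [-0.002, 0.0, 1.0, -0.0]
contact_force: [1.0, -0.6, -0.0]
gripper_width: 0.4
grasp_force: 59.9
```

Emit:
play_rows --pt "0 20 0 0 0 0" --pt "0 0 20 0 0 0" --pt "0 0 30 0 0 0" --pt "0 0 20 0 0 0" --pt "0 0 0 0 0 0"

```text
time: 18.22
tool_pos: [0.4663, 0.1646, 0.1046]
tool_rot: [-0.007, -0.0, 1.0, -0.001]
contact_force: [-1.1, -0.5, -1.8]
gripper_width: 0.4
grasp_force: 59.9
```

Emit:
play_rows --pt "0 0 0 0 0 0" --pt "0 0 0 0 0 0"

```text
time: 18.38
tool_pos: [0.4716, 0.1652, 0.1121]
tool_rot: [-0.0, 0.0, 1.0, -0.0]
contact_force: [0.1, -0.1, -0.1]
gripper_width: 0.401
grasp_force: 59.9
```

Emit:
play_rows --pt "0 0 20 0 0 0" --pt "0 0 18 0 0 0" --pt "0 0 7 0 0 0" --pt "0 0 0 0 0 0" --pt "0 0 0 0 0 0"

```text
time: 18.8
tool_pos: [0.4722, 0.1654, 0.0679]
tool_rot: [0.001, 0.0, 1.0, 0.0]
contact_force: [0.0, -0.1, 0.2]
gripper_width: 0.4
grasp_force: 59.9
```

Emit:
play_rows --pt "0 0 2 0 0 0" --pt "0 0 1 0 0 0" --pt "0 0 1 0 0 0" --pt "0 0 0 0 0 0" --pt "0 0 0 0 0 0"

```text
time: 19.22
tool_pos: [0.4717, 0.1654, 0.0631]
tool_rot: [0.0, 0.0, 1.0, 0.0]
contact_force: [-0.6, -0.3, -0.0]
gripper_width: 0.405
grasp_force: 59.9
```

Emit:
play_rows --pt "0 0 1 0 0 0" --pt "0 0 0 0 0 0" --pt "0 0 0 0 0 0"

```text
time: 19.47
tool_pos: [0.4719, 0.1654, 0.0624]
tool_rot: [0.0, 0.0, 1.0, 0.0]
contact_force: [0.2, -0.4, 2.6]
gripper_width: 0.404
grasp_force: 60.2
```

Emit:
play_rows --pt "0 0 0 0 0 0" --pt "0 0 0 0 0 0" --pt "0 0 0 0 0 0" --pt "0 0 0 0 0 0" --pt "0 0 0 0 0 0" --hand 85

```text
time: 19.88
tool_pos: [0.4714, 0.1653, 0.0616]
tool_rot: [-0.0, 0.0, 1.0, -0.0]
contact_force: [0.4, -0.3, 0.7]
gripper_width: 0.998
grasp_force: 0.0
```

Emit:
play_rows --pt "0 0 -10 0 0 0" --pt "0 0 -25 0 0 0" --pt "0 0 -30 0 0 0" --pt "0 0 -35 0 0 0" --pt "0 0 -20 0 0 0"

```text
time: 20.3
tool_pos: [0.4729, 0.1656, 0.1866]
tool_rot: [0.003, 0.0, 1.0, 0.0]
contact_force: [1.1, 0.9, 0.5]
gripper_width: 0.995
grasp_force: 0.0
```

Emit:
play_rows --pt "0 -25 0 0 0 0" --pt "-13 -38 0 0 0 0" --pt "-13 -38 0 0 0 0" --pt "-13 -38 0 0 0 0" --pt "-13 -38 0 0 0 0"

```text
time: 20.72
tool_pos: [0.5239, -0.0134, 0.183]
tool_rot: [0.001, -0.0, 1.0, -0.0]
contact_force: [0.3, 0.4, 0.0]
gripper_width: 0.999
grasp_force: 0.0
```

Emit:
play_rows --pt "-13 -38 0 0 0 0" --pt "-13 -38 0 0 0 0" --pt "-13 -38 0 0 0 0" --pt "-13 -38 0 0 0 0" --pt "-13 -38 0 0 0 0"

```text
time: 21.13
tool_pos: [0.5888, -0.2038, 0.1827]
tool_rot: [0.0, 0.0, 1.0, -0.0]
contact_force: [1.3, -0.6, 0.6]
gripper_width: 0.992
grasp_force: 0.0
```

Emit:
play_rows --pt "-11 -32 0 0 0 0" --pt "0 0 0 0 0 0" --pt "0 0 0 0 0 0"

```text
time: 21.38
tool_pos: [0.5995, -0.2353, 0.1822]
tool_rot: [0.0, 0.001, 1.0, 0.0]
contact_force: [-0.3, 0.4, 0.0]
gripper_width: 0.996
grasp_force: 0.0
```

```bash
python3 -c "
from h import *
print(manip.state()['tool_pos'])
e=grab('scene','s7.png');m=cmask(e,'green');m[:,:360]=0;m[:150]=0
n,L,S,C=cv2.connectedComponentsWithStats(m);l=1+S[1:,4].argmax();print(S[l],C[l],*capfit(e,L==l,.006,[.5,.17]))"
```

```text
[ 0.59949778 -0.23530068  0.18222478]
[402 218  26  24 480] [415.08125    228.99791667] [0.47144698 0.1639203 ] 480.0 520.2649425582495
```

View pics/s7.png

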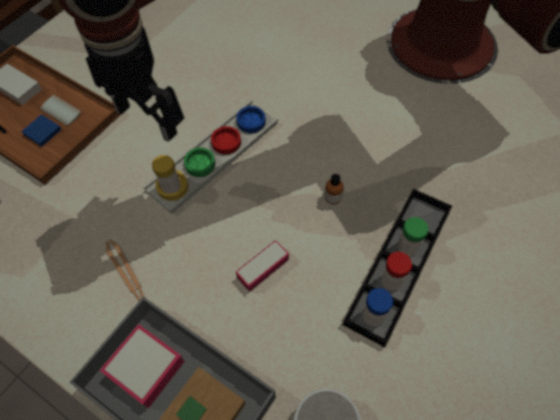

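Green stands upright at (415,229). Only yellow, at (165,170), is left.

Emit:
play_rows --pt "-1 2 20 0 0 0" --pt "0 0 30 0 0 0" --pt "0 0 30 0 0 0" --pt "0 0 25 0 0 0" --pt "0 0 10 0 0 0"

```text
time: 21.85
tool_pos: [0.5976, -0.2285, 0.0625]
tool_rot: [-0.003, -0.001, 1.0, 0.002]
contact_force: [-2.5, 0.6, -0.6]
gripper_width: 0.997
grasp_force: 0.0
```

Emit:
play_rows --pt "0 0 0 0 0 0" --pt "0 0 0 0 0 0"

```text
time: 22.02
tool_pos: [0.6005, -0.2308, 0.0674]
tool_rot: [0.0, -0.0, 1.0, 0.0]
contact_force: [-0.7, 0.4, 0.1]
gripper_width: 0.996
grasp_force: 0.0
```

Emit:
play_rows --pt "0 0 0 0 0 0" --pt "0 0 0 0 0 0" --pt "0 0 0 0 0 0" --pt "0 0 0 0 0 0" --pt "0 0 0 0 0 0" --hand 30

```text
time: 22.43
tool_pos: [0.6013, -0.2323, 0.0685]
tool_rot: [0.001, 0.0, 1.0, -0.001]
contact_force: [-0.8, 0.8, 4.0]
gripper_width: 0.4
grasp_force: 59.4
```

Emit:
play_rows --pt "0 0 -5 0 0 0" --pt "0 0 -15 0 0 0" --pt "0 0 -30 0 0 0" --pt "0 0 -35 0 0 0" --pt "0 0 -30 0 0 0"

```text
time: 22.85
tool_pos: [0.6003, -0.2317, 0.1844]
tool_rot: [0.0, 0.0, 1.0, -0.0]
contact_force: [0.7, -0.7, 1.3]
gripper_width: 0.403
grasp_force: 59.7
```

Emit:
play_rows --pt "0 0 0 0 0 0" --pt "0 0 0 0 0 0"

```text
time: 23.02
tool_pos: [0.6019, -0.2325, 0.1862]
tool_rot: [0.003, 0.0, 1.0, -0.002]
contact_force: [0.1, 0.2, 0.1]
gripper_width: 0.401
grasp_force: 59.7
```

Emit:
play_rows --pt "0 25 0 0 0 0" --pt "18 36 0 0 0 0" --pt "18 36 0 0 0 0" --pt "18 36 0 0 0 0" --pt "18 36 0 0 0 0"

```text
time: 23.43
tool_pos: [0.5262, -0.0611, 0.1798]
tool_rot: [-0.002, 0.001, 1.0, 0.001]
contact_force: [1.2, 0.6, -0.5]
gripper_width: 0.405
grasp_force: 59.8
```

Emit:
play_rows --pt "18 36 0 0 0 0" --pt "18 36 0 0 0 0" --pt "18 36 0 0 0 0" --pt "18 36 0 0 0 0" --pt "18 36 0 0 0 0"

```text
time: 23.85
tool_pos: [0.4362, 0.1186, 0.1802]
tool_rot: [-0.001, 0.001, 1.0, -0.0]
contact_force: [0.3, 1.7, 0.0]
gripper_width: 0.402
grasp_force: 59.8
```

Emit:
play_rows --pt "17 22 0 0 0 0" --pt "17 22 0 0 0 0" --pt "0 0 20 0 0 0" --pt "0 0 30 0 0 0" --pt "0 0 20 0 0 0"

```text
time: 24.27
tool_pos: [0.4023, 0.1616, 0.1088]
tool_rot: [-0.002, -0.001, 1.0, -0.0]
contact_force: [-0.2, -0.3, -0.9]
gripper_width: 0.399
grasp_force: 59.9
```

Emit:
play_rows --pt "0 0 0 0 0 0" --pt "0 0 0 0 0 0" --pt "0 0 0 0 0 0"

```text
time: 24.52
tool_pos: [0.4048, 0.1613, 0.1124]
tool_rot: [0.0, 0.0, 1.0, 0.0]
contact_force: [0.1, 0.8, -0.0]
gripper_width: 0.399
grasp_force: 59.9
```

Emit:
play_rows --pt "0 -1 20 0 0 0" --pt "0 0 18 0 0 0" --pt "0 0 7 0 0 0" --pt "0 0 0 0 0 0" --pt "0 0 0 0 0 0"

```text
time: 24.93
tool_pos: [0.4052, 0.1604, 0.0678]
tool_rot: [0.001, 0.0, 1.0, 0.0]
contact_force: [-0.2, 0.6, 0.1]
gripper_width: 0.405
grasp_force: 59.9
```

Emit:
play_rows --pt "0 0 2 0 0 0" --pt "0 0 1 0 0 0" --pt "0 0 1 0 0 0" --pt "0 0 0 0 0 0" --pt "0 0 0 0 0 0"

```text
time: 25.35
tool_pos: [0.4047, 0.1604, 0.063]
tool_rot: [0.0, 0.0, 1.0, 0.0]
contact_force: [0.5, -0.4, -0.8]
gripper_width: 0.403
grasp_force: 59.9
```

Emit:
play_rows --pt "0 0 1 0 0 0" --pt "0 0 0 0 0 0" --pt "0 0 0 0 0 0"

```text
time: 25.6
tool_pos: [0.405, 0.1604, 0.0624]
tool_rot: [0.0, 0.0, 1.0, 0.0]
contact_force: [-0.5, -0.7, 4.1]
gripper_width: 0.396
grasp_force: 60.2
```

The wrist shows 4 N at the floor, so yellow is down. I open the fingers and back away.

Emit:
play_rows --pt "0 0 0 0 0 0" --pt "0 0 0 0 0 0" --pt "0 0 0 0 0 0" --pt "0 0 0 0 0 0" --pt "0 0 0 0 0 0" --hand 85

```text
time: 26.02
tool_pos: [0.4043, 0.1603, 0.0616]
tool_rot: [-0.0, 0.0, 1.0, -0.0]
contact_force: [0.0, -0.4, -0.6]
gripper_width: 0.996
grasp_force: 0.0
```

Emit:
play_rows --pt "0 0 -10 0 0 0" --pt "0 0 -25 0 0 0" --pt "0 0 -30 0 0 0" --pt "0 0 -35 0 0 0" --pt "0 0 -20 0 0 0"

```text
time: 26.43
tool_pos: [0.4058, 0.1607, 0.1865]
tool_rot: [0.003, 0.0, 1.0, 0.001]
contact_force: [1.7, 0.1, 0.7]
gripper_width: 0.995
grasp_force: 0.0
```

Emit:
play_rows --pt "0 -30 0 0 0 0" --pt "0 -38 0 0 0 0" --pt "0 -38 0 0 0 0" --pt "0 -38 0 0 0 0" --pt "0 -30 0 0 0 0"

```text
time: 26.85
tool_pos: [0.4042, -0.0157, 0.1829]
tool_rot: [0.001, 0.0, 1.0, -0.0]
contact_force: [0.1, -0.4, 0.8]
gripper_width: 0.996
grasp_force: 0.0
```

Emit:
play_rows --pt "0 0 0 0 0 0" --pt "0 0 0 0 0 0" --pt "0 0 0 0 0 0"

```text
time: 27.1
tool_pos: [0.4045, -0.0134, 0.1823]
tool_rot: [0.0, 0.0, 1.0, 0.0]
contact_force: [-0.1, 0.2, -0.4]
gripper_width: 0.995
grasp_force: 0.0
```

```bash
python3 -c "
from h import *
grab('scene','s8.png');grab('top','t8.png')"
```

```text
(no output)
```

View pics/s8.png

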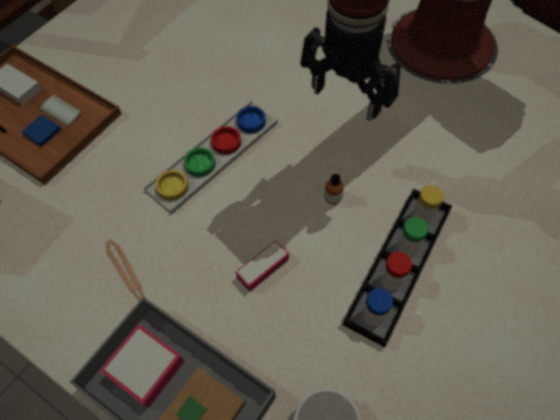

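View pics/t8.png

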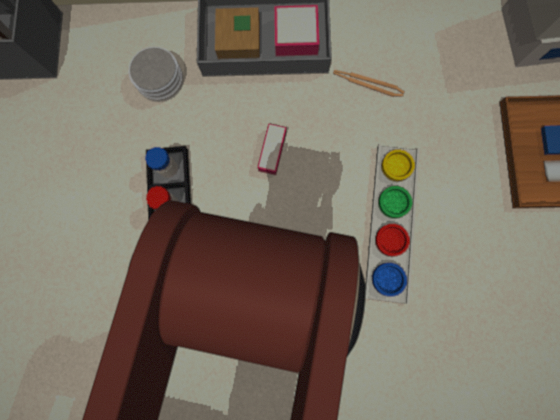

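In the scene view all four pots stand upright, one to a compartment: yellow at (431,197) nearest, green (415,229), red (398,264) and blue (379,301) farthest. The collars are empty and the gripper is clear of everything. In the top view the arm hides the two nearest pots.

```bash
python3 -c "
from plant import manip
print(manip.job_done())"
```

```text
the job is handed in; nothing more can be done
None
```

All four pots are in the tray in reverse order (yellow nearest the robot, then green, red, and blue farthest), upright in the last scene picture, and I handed the job in at about 27 s; no verdict was returned.

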